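# Roll the parts pot over, mouth-up, into the taped square

## Task

The thin aluminium parts pot was left upside down to drain. Roll it over on the bench, without picking it up off the bench, so that it stands mouth-up wholly inside the yellow taped square, ready to take the motor's bolts. Push and hook it only lightly, since its thin wall dents easily, and leave everything else on the bench where it is.

Things in the scene. Friction and masses are not known exactly. Their poses are not given: they have to be found in the camera images.
- pot: Bare aluminium pot, a plain straight cylinder, starts mouth-down: outer diameter 90 mm, 120 mm tall, side wall 4 mm, closed base 5 mm, 0.19 to 0.31 kg. Origin: centre of the mouth (rim plane); its z axis points from mouth to closed base: up while mouth-down, straight down once mouth-up. Too wide to grip across
- pot_mouth (a point): centre of the pot's mouth, in the rim plane (same point as the pot's origin)
- pot_mid (a point): middle of the pot on its axis, 60 mm from the mouth and from the base. The pot slides on the bench when pushed low (friction coefficient 0.54 to 0.69), tips over its far lower edge when pushed high up, and lies still on its side
- pot_base (a point): centre of the outer face of the pot's closed base, 120 mm from the mouth
- square: square of yellow tape stuck flat on the bench: 170 mm by 170 mm inside, tape 20 mm wide, no height to catch on. Origin at its centre, x and y along its sides
- tin: closed black varnish tin with red band and red lid, standing: 80 mm diameter, 102 mm tall, 0.6 kg, loose. Origin: centre of its underside
- end_bell: red cast motor end bell lying flat, boss up: 118 mm diameter over its lugs, 38 mm tall, 0.9 kg, loose. Origin: centre of its underside
- bearing: steel ball bearing lying flat: 72 mm diameter, 17 mm tall, loose. Origin: centre of its underside
- hammer: hammer with wooden handle lying flat, 260 mm long along its x axis, head at +x (60 mm long across, along y, off-centre), 26 mm tall, loose. Origin: middle of its length, on the bench
- meter: yellow multimeter lying flat: 150 mm along its x by 75 mm, 44 mm tall, loose. Origin: centre of its underside
- cowl: blue motor fan cowl with black grille, standing grille up: 140 mm diameter, 60 mm tall, loose. Origin: centre of its underside
- rotor: motor rotor with its shaft resting on two green V-blocks, fixed: 200 mm along its x by 72 mm, 98 mm tall. Origin: under its centre, on the bench

How it is judged:
By the outcome, as a careful person would: the job done as asked, in the order asked, and still so for the second after the job is handed in, with the robot touching nothing.
It also fails if it takes over 64 s, if anything falls off the work surface, if the arm or the gripper's body presses on something with over 40 N, if the wrist force passes 120 N, or if a joint passes its speed limit or range.

## Robot

A 6-joint arm with a two-finger parallel gripper is mounted at the origin on the work surface. World frame = base frame: x ahead of the robot, y to its left, z up, the work surface at z = 0. Lengths are in m, angles in rad, forces in N, time in s.
With the tool pointing down it reaches from about 0.3 to 0.875 m from the base axis. Payload 6.4 kg.
Tool frame: the origin (TCP) lies between the finger pads; the fingertips stand 19 mm ahead of it and the grasp point (between the pads) is the TCP (ctrl.tips_ahead is the z of the fingertips in the tool frame, in m); z points along the fingers, y is the line along which they close (so a half turn about z gives the same grasp; the last joint's range is limited). The gripper opens to 85 mm and grips with 20 to 120 N. Pads are 22 mm wide; open, the fingers measure 114 mm over their backs; the gripper's body (76 mm by 85 mm) begins 54 mm behind the grasp point. The pads swing forward as they close: fully open they stand 13 mm farther back than shut.
Start: joints at [1.035, 0.181, 1.607, -0, 1.354, -0.206], TCP at [0.186, 0.544, 0.25] pointing down, gripper open.
Joint ranges: [-2.99, 2.99], [-0.89, 2.07], [0.3, 2.58], [-1.14, 4.28], [0, 2.63], [-3.12, 3.12]. Speed limits (rad/s): [2.57, 2.57, 3.01, 3.14, 3.14, 3.14].

## Interface

Orientations are given as a unit quaternion [w, x, y, z].
In Python, from bench import readout, vision, ctrl gives the robot as it stands.
- The arm moves only by the tool play_rows, never from a script. Its arguments are lists of equal length, an entry for each row: "xyz": the shift along the tool's x, y, z in mm, a list of three; "rot": the turn, a rotation vector about the tool's x, y, z in rad, a list of three; "grip": the opening, from 0 (shut) to 1 (fully open). In form: {"xyz": [[x, y, z], ...], "rot": [[rx, ry, rz], ...], "grip": [grip, ...]}. A call has exactly 10 rows; each row is the pose to reach, as a shift and turn from the pose commanded when the call began, along the tool's axes at that moment; what a row does not reach only later rows make up. A row lasts 1/8 s, in which the tool goes at most 62.5 mm and 10.7 degrees, less where a joint would pass 70% of its speed; a pose out of reach is approached as far as the arm can. A call with a gripper value outside its range is refused whole. The fingers move at their own pace and stop on an object; the grip force is fixed at half the most. Time passes only in rows, so rows that repeat a pose let the fingers close, or fill a call up. It gives the time, the measured TCP pose, the force, the opening and the grip force at its end, in the units of the state.
- readout.get_obs(): the state, without advancing time (a new reading comes with each control period).
- vision.camera(name): name is "scene" or "top" or "wrist"; returns a dict with "color" (420x560x3 uint8, red, green, blue), "depth" (420x560 float32, m along the optical axis (not along the pixel's ray), 0 where there is no reading), "camera_matrix" (3x3 intrinsics, pixels), "k1" (the pictures are not rectified: a ray, as slopes to the right and down, at radius r is drawn at 1 + k1 r^2 times it, then the intrinsics apply), "extrinsics" (4x4, takes a point from camera to world coordinates); the wrist camera has in their place "hand_eye" (4x4, takes a point from camera to tool coordinates, whose origin is the TCP and whose axes are the flange's). Camera axes: x right, y down, z forward; pixel columns grow to the right and rows downward; lengths in m; the calibration is good to about 2 mm. A picture is of the moment at which its call begins: read the wrist's pose just before it.
- ctrl.hand_in(): hands the job in; it is judged then, once.
The state is a dict: "time_s": time; "q": joint angles; "dq": joint speeds; "joint_efforts": joint torques, N m; "eef_pos": TCP position; "eef_rot": TCP orientation; "wrist_force": force on the tool from outside, world axes, zero at the start; "torque": the same for the moment, N m; "opening": opening from 0.0 (shut) to 1.0 (fully open); "grasp_force": force on a finger pad.
Only numpy, scipy, OpenCV 4.12 (cv2) and the standard library are available. Lean on these libraries where they do the work, as an engineer would, in place of code of your own. Each camera call takes 0.05 s, during which the arm holds its last target. There are 200 camera calls.

## Working session

There is one attempt and no reset: what is moved stays moved. The work goes in short steps, Python scripts to look and compute and a tool call to move; the robot and the scene stay as the last step left them, time stands still between calls to the robot, and variables do not carry over. Pictures are saved under pics/ and viewed, at most 10 in all, crops included, and the job is handed in when it is done.

Besides the shell and the picture viewer there is one more tool, called after ">>>" in YAML: its name, and indented under it one key for each argument. play_rows: Moves the arm, as the interface text tells. Its arguments: {"type":"object","properties":{"xyz":{"type":"array","items":{"type":"array","items":{"type":"number"}}},"rot":{"type":"array","items":{"type":"array","items":{"type":"number"}}},"grip":{"type":"array","items":{"type":"number"}}},"required":["xyz","rot","grip"]}

```bash
ls; mkdir -p pics; cat > h.py <<'E'
import numpy as np, cv2
from bench import readout, vision, ctrl
from scipy.spatial.transform import Rotation as R
def toolT():
    o=readout.get_obs(); q=o["eef_rot"]; T=np.eye(4); T[:3,:3]=R.from_quat([q[1],q[2],q[3],q[0]]).as_matrix(); T[:3,3]=o["eef_pos"]; return T
def cam(n):
    T=toolT(); c=vision.camera(n); c["T"]=T@c["hand_eye"] if n=="wrist" else np.array(c["extrinsics"]); return c
def rays(c,uv):
    K=np.array(c["camera_matrix"]); d=np.array([c["k1"],0,0,0,0],float)
    p=cv2.undistortPoints(np.array(uv,float).reshape(-1,1,2),K,d).reshape(-1,2)
    return np.c_[p,np.ones(len(p))]@c["T"][:3,:3].T, c["T"][:3,3]
def onplane(c,uv,z):
    r,o=rays(c,uv); return o+r*((z-o[2])/r[:,2])[:,None]
def cloud(c):
    h,w=c["depth"].shape; u,v=np.meshgrid(np.arange(w),np.arange(h)); r,o=rays(c,np.c_[u.ravel(),v.ravel()])
    return (o+r*c["depth"].reshape(-1,1)).reshape(h,w,3)
def save(c,f): cv2.imwrite("pics/"+f,c["color"][:,:,::-1])
E
python3 - <<'E'
from h import *
o=readout.get_obs(); print({k:np.round(v,3) for k,v in o.items()})
for n in("scene","top"):
    c=cam(n); save(c,n+"0.png"); print(n,np.round(c["T"],3).tolist())
E
```

```text
pics
{'time_s': np.float64(0.0), 'q': array([ 1.035,  0.182,  1.608, -0.   ,  1.354, -0.206]), 'dq': array([-0.001,  0.001,  0.   ,  0.001,  0.001, -0.001]), 'joint_efforts': array([-2.0000e-03, -4.4486e+01, -3.5134e+01, -0.0000e+00,  9.0000e-03,
        0.0000e+00]), 'eef_pos': array([0.186, 0.544, 0.249]), 'eef_rot': array([-0.   ,  0.164,  0.986, -0.001]), 'wrist_force': array([-0.281,  0.122,  0.023]), 'torque': array([-0.015, -0.015,  0.011]), 'grasp_force': np.float64(0.0), 'opening': np.float64(0.999)}
scene [[0.762, 0.533, -0.368, 1.061], [0.648, -0.628, 0.431, -0.592], [-0.002, -0.566, -0.824, 1.236], [0.0, 0.0, 0.0, 1.0]]
top [[0.008, -0.981, 0.195, 0.252], [-1.0, -0.007, 0.006, -0.013], [-0.004, -0.195, -0.981, 1.473], [0.0, 0.0, 0.0, 1.0]]
```

View pics/scene0.png

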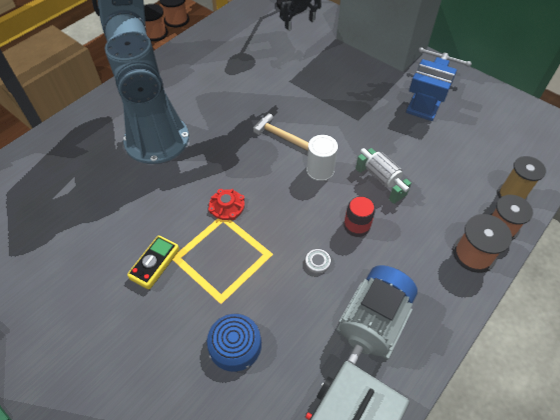

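View pics/top0.png

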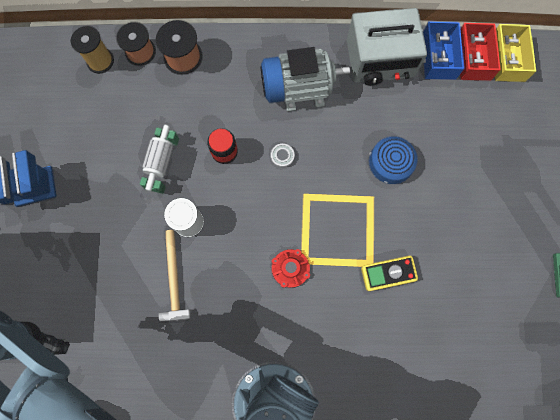

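Top view: the pot is at (182,216), the taped square is centred at (339,231) and the hammer handle end is at (171,232). The rotor is at (157,158), tin at (222,147), bearing at (283,155) and end bell at (291,268). Next I'll turn these into positions.

```bash
python3 - <<'E'
from h import *
c=cam("top"); P=cloud(c); z=P[:,:,2]; ok=c["depth"]>0
hsv=cv2.cvtColor(c["color"],cv2.COLOR_RGB2HSV)
y=((abs(hsv[:,:,0].astype(int)-27)<6)&(hsv[:,:,1]>150)&(hsv[:,:,2]>120)).astype(np.uint8)
y[:180]=0
n,l,s,ce=cv2.connectedComponentsWithStats(y)
for i in range(1,n):
    if s[i,4]>80:
        pts=np.argwhere(l==i)[:,::-1]; w=onplane(c,pts,0)[:,:2]
        print("yellow",s[i],cv2.minAreaRect(w.astype(np.float32)))
def region(name,u0,u1,v0,v1,zl,zh):
    m=np.zeros(z.shape,bool); m[v0:v1,u0:u1]=1; m&=ok&(z>zl)&(z<zh)
    q=P[m]; 
    print(name,m.sum(),"min",q.min(0).round(3),"max",q.max(0).round(3),"circ",np.round(cv2.minEnclosingCircle(q[:,:2].astype(np.float32))[0],3),np.round(cv2.minEnclosingCircle(q[:,:2].astype(np.float32))[1],3))
region("pot",155,215,190,245,.11,.13)
region("tin",200,245,120,170,.09,.12)
region("bearing",265,300,138,172,.01,.03)
region("bell",265,320,243,295,.01,.06)
region("hammer",150,195,232,325,.01,.06)
region("rotor",130,190,115,198,.01,.12)
region("cowl",360,425,130,190,.04,.08)
region("meter",355,425,245,300,.02,.06)
E
```

```text
yellow [357 254  21  17 119] ((0.39682719111442566, -0.26689428091049194), (0.03912708908319473, 0.05172853171825409), 28.022489547729492)
pot 853 min [0.469 0.211 0.111] max [0.558 0.303 0.128] circ [0.514 0.257] 0.046
tin 569 min [0.692 0.117 0.09 ] max [0.769 0.195 0.112] circ [0.731 0.155] 0.04
bearing 415 min [ 0.681 -0.057  0.01 ] max [0.753 0.013 0.025] circ [ 0.717 -0.021] 0.037
bell 1074 min [ 0.321 -0.1    0.01 ] max [0.447 0.007 0.048] circ [ 0.385 -0.038] 0.069
hammer 1004 min [0.223 0.231 0.01 ] max [0.48  0.326 0.06 ] circ [0.35  0.277] 0.135
rotor 1418 min [0.594 0.296 0.01 ] max [0.79  0.427 0.105] circ [0.691 0.37 ] 0.11
cowl 1580 min [ 0.634 -0.419  0.04 ] max [ 0.766 -0.282  0.069] circ [ 0.7   -0.351] 0.07
meter 1377 min [ 0.315 -0.405  0.02 ] max [ 0.413 -0.25   0.05 ] circ [ 0.364 -0.328] 0.081
```

```bash
cat >> h.py <<'E'
def go(pos,zd,yd):
    "tool shift (mm) and rotvec from the present pose to pos, tool z along zd, tool y along yd"
    T=toolT(); z=np.array(zd,float); z/=np.linalg.norm(z); y=np.array(yd,float); y-=y@z*z; y/=np.linalg.norm(y)
    M=np.c_[np.cross(y,z),y,z]
    print("xyz",((np.array(pos)-T[:3,3])@T[:3,:3]*1e3).round(1).tolist(),"rot",R.from_matrix(T[:3,:3].T@M).as_rotvec().round(3).tolist())
E
python3 - <<'E'
from h import *
c=cam("top")
a=c["color"].astype(int); m=((a[:,:,0]-a[:,:,2]>70)&(a[:,:,1]-a[:,:,2]>50)).astype(np.uint8)
m[:180]=0;m[280:]=0;m[:,:290]=0;m[:,385:]=0
n,l,s,ce=cv2.connectedComponentsWithStats(m); i=1+np.argmax(s[1:,4]); print(s[i])
w=onplane(c,np.argwhere(l==i)[:,::-1],0)[:,:2]; print(cv2.minAreaRect(w.astype(np.float32)))
P=cloud(c); q=P[(c["depth"]>0)&(P[:,:,2]>.01)&(P[:,:,0]>.35)&(P[:,:,0]<.65)&(P[:,:,1]<.2)&(P[:,:,1]>-.3)]
print(q.min(0),q.max(0))
go([.51,.40,.25],[0,-.5,-.866],[1,0,0])
E
```

```text
[ 301  194   84   86 1864]
((0.4741683602333069, -0.20067332684993744), (0.24319297075271606, 0.24773038923740387), 87.95784759521484)
[ 0.35023332 -0.29967809  0.01012439] [0.58570404 0.13826064 0.04827855]
xyz [-353.1, -31.1, -0.3] rot [0.323, -0.454, 1.211]
```

>>> play_rows:
  xyz:
    - [-60, -5, 0]
    - [-120, -10, 0]
    - [-180, -16, 0]
    - [-240, -21, 0]
    - [-300, -26, 0]
    - [-353, -31, 0]
    - [-353, -31, 0]
    - [-353, -31, 0]
    - [-353, -31, 0]
    - [-353, -31, 0]
  rot:
    - [0.04, -0.057, 0.151]
    - [0.08, -0.113, 0.303]
    - [0.12, -0.17, 0.454]
    - [0.16, -0.227, 0.605]
    - [0.2, -0.284, 0.757]
    - [0.24, -0.34, 0.908]
    - [0.28, -0.397, 1.06]
    - [0.323, -0.454, 1.211]
    - [0.323, -0.454, 1.211]
    - [0.323, -0.454, 1.211]
  grip: [0.5, 0.5, 0.5, 0.5, 0.5, 0.5, 0.5, 0.5, 0.5, 0.5]

```text
time_s: 1.45
eef_pos: [0.51, 0.4004, 0.25]
eef_rot: [0.183, 0.682, 0.684, -0.182]
wrist_force: [-0.3, 0.9, -0.6]
opening: 0.505
grasp_force: 0.0
```

```bash
python3 - <<'E'
from h import *
print(readout.get_obs()["q"].round(3),readout.get_obs()["opening"]); T=toolT(); print(T.round(3))
c=cam("top")
a=c["color"].astype(int); m=((a[:,:,0]-a[:,:,2]>70)&(a[:,:,1]-a[:,:,2]>50)).astype(np.uint8)
m[:185]=0;m[270:]=0;m[:,:290]=0;m[:,377:]=0; m[250:,358:]=0
w=onplane(c,np.argwhere(m)[:,::-1],0)[:,:2]; print(m.sum(),w.min(0),w.max(0))
for y in(-.1,-.15,-.2):
  for lo,hi in((.35,.5),(.5,.65)):
    s=w[(abs(w[:,1]-y)<.03)&(w[:,0]>lo)&(w[:,0]<hi)]; print("y",y,np.median(s[:,0]).round(4),len(s))
for x in(.45,.5):
  for lo,hi in((-.3,-.17),(-.17,0)):
    s=w[(abs(w[:,0]-x)<.03)&(w[:,1]>lo)&(w[:,1]<hi)]; print("x",x,np.median(s[:,1]).round(4),len(s))
P=cloud(c);k=(c["depth"]>0)&(P[:,:,2]>.01)&(P[:,:,0]>.46)&(P[:,:,0]<.65)&(P[:,:,1]<.18)&(P[:,:,1]>-.28);print(k.sum(),P[k][:5])
E
```

```text
[ 0.666  0.596  1.134 -0.41   1.737  0.661] 0.5048945767971857
[[-0.003  1.     0.002  0.51 ]
 [ 0.867  0.003 -0.499  0.4  ]
 [-0.499 -0.    -0.867  0.25 ]
 [ 0.     0.     0.     1.   ]]
1604 [ 0.38563382 -0.29292942] [ 0.59967142 -0.0775739 ]
y -0.1 0.4404 291
y -0.1 0.5627 301
y -0.15 0.3997 150
y -0.15 0.5903 139
y -0.2 0.3971 148
y -0.2 0.5878 147
x 0.45 -0.2786 128
x 0.45 -0.0893 141
x 0.5 -0.2807 154
x 0.5 -0.0895 149
6 [[ 0.61352654 -0.27673642  0.01002237]
 [ 0.54579611 -0.13609091  0.01043941]
 [ 0.53949898 -0.08316558  0.01017029]
 [ 0.51841472 -0.05383047  0.01016071]
 [ 0.48061133 -0.18214599  0.01097497]]
```

>>> play_rows:
  xyz:
    - [16, 1, 48]
    - [32, 2, 96]
    - [48, 3, 144]
    - [64, 4, 192]
    - [64, 4, 192]
    - [51, 4, 199.5]
    - [38, 4, 207]
    - [35.4, 4, 208.5]
    - [32.8, 4, 210]
    - [30.2, 4, 211.5]
  rot:
    - [0, 0, 0]
    - [0, 0, 0]
    - [0, 0, 0]
    - [0, 0, 0]
    - [0, 0, 0]
    - [0, 0, 0]
    - [0, 0, 0]
    - [0, 0, 0]
    - [0, 0, 0]
    - [0, 0, 0]
  grip: [0.5, 0.5, 0.5, 0.5, 0.5, 0.5, 0.5, 0.5, 0.5, 0.5]

```text
time_s: 2.75
eef_pos: [0.5145, 0.3211, 0.0524]
eef_rot: [0.183, 0.683, 0.683, -0.182]
wrist_force: [0.6, -0.7, 0.7]
opening: 0.497
grasp_force: 0.0
```

```bash
python3 - <<'E'
from h import *
print(readout.get_obs()["wrist_force"].round(2),readout.get_obs()["eef_pos"].round(4))
c=cam("wrist"); save(c,"w1.png")
E
```

```text
[ 0.6  -0.73  0.68] [0.5145 0.3211 0.0524]
```

View pics/w1.png

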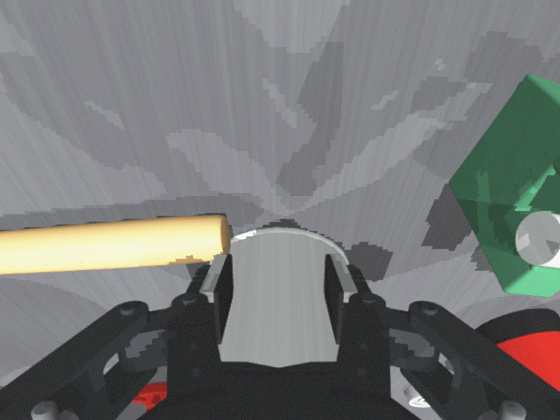

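Wrist view: the pot's near arc is centred between the fingers at (285,230), with the hammer's end just left at (225,240). I'll start the slow low push towards −y.

>>> play_rows:
  xyz:
    - [-4.3, 0, 2.5]
    - [-8.7, 0, 5]
    - [-13, 0, 7.5]
    - [-26, -0.6, 15]
    - [-43.4, -1, 25]
    - [-60.7, -1.5, 34.9]
    - [-78, -2, 44.9]
    - [-95.4, -2.4, 54.9]
    - [-108, -2.8, 62.2]
    - [-112.7, -2.8, 64.9]
  rot:
    - [0, 0, 0]
    - [0, 0, 0]
    - [0, 0, 0]
    - [0, 0, 0]
    - [0, 0, 0]
    - [0, 0, 0]
    - [0, 0, 0]
    - [0, 0, 0]
    - [0, 0, 0]
    - [0, 0, 0]
  grip: [0.5, 0.5, 0.5, 0.5, 0.5, 0.5, 0.5, 0.5, 0.5, 0.5]

```text
time_s: 4.05
eef_pos: [0.5116, 0.1898, 0.052]
eef_rot: [0.183, 0.683, 0.683, -0.182]
wrist_force: [0.1, 0.9, -0.8]
opening: 0.502
grasp_force: 0.6
```

```bash
cat >> h.py <<'E'
def blob(c,zl,zh,x0,x1,y0,y1):
    P=cloud(c);k=(c["depth"]>0)&(P[:,:,2]>zl)&(P[:,:,2]<zh)&(P[:,:,0]>x0)&(P[:,:,0]<x1)&(P[:,:,1]>y0)&(P[:,:,1]<y1)
    hsv=cv2.cvtColor(c["color"],cv2.COLOR_RGB2HSV); k&=(hsv[:,:,1]<40)&(hsv[:,:,2]>140)
    q=P[k]; print(len(q), q.min(0).round(3),q.max(0).round(3),np.median(q,0).round(3)) if len(q) else print("none")
    return q
E
python3 - <<'E'
from h import *
print(readout.get_obs()["wrist_force"].round(2),readout.get_obs()["eef_pos"].round(4))
for n in("top","scene"):
    c=cam(n); save(c,n+"1.png"); blob(c,.11,.13,.4,.62,0,.3)
E
```

```text
[ 0.11  0.86 -0.85] [0.5116 0.1898 0.052 ]
850 [0.446 0.09  0.11 ] [0.571 0.235 0.13 ] [0.51  0.134 0.119]
565 [0.468 0.091 0.111] [0.557 0.183 0.128] [0.514 0.134 0.12 ]
```

>>> play_rows:
  xyz:
    - [-8.7, 0, 5]
    - [-26, -0.5, 15]
    - [-47.7, -1, 27.4]
    - [-69.4, -1.5, 39.9]
    - [-91, -2.2, 52.4]
    - [-112.7, -2.8, 64.9]
    - [-134.4, -3.3, 77.3]
    - [-156, -3.8, 89.8]
    - [-173.4, -4.3, 99.8]
    - [-186.4, -4.6, 107.3]
  rot:
    - [0, 0, 0]
    - [0, 0, 0]
    - [0, 0, 0]
    - [0, 0, 0]
    - [0, 0, 0]
    - [0, 0, 0]
    - [0, 0, 0]
    - [0, 0, 0]
    - [0, 0, 0]
    - [0, 0, 0]
  grip: [0.5, 0.5, 0.5, 0.5, 0.5, 0.5, 0.5, 0.5, 0.5, 0.5]

```text
time_s: 5.4
eef_pos: [0.5066, -0.0257, 0.0521]
eef_rot: [0.183, 0.683, 0.683, -0.183]
wrist_force: [-0.2, 2.5, 0.3]
opening: 0.499
grasp_force: 0.7
```

```bash
python3 - <<'E'
from h import *
print(readout.get_obs()["q"].round(3),readout.get_obs()["eef_pos"].round(4))
for n in("top","scene"):
    c=cam(n); blob(c,.11,.13,.4,.62,-.2,.05)
E
```

```text
[ 0.012  0.414  1.874 -0.65   0.97   0.421] [ 0.5066 -0.0257  0.0521]
851 [ 0.443 -0.124  0.11 ] [0.566 0.02  0.129] [ 0.504 -0.081  0.119]
690 [ 0.463 -0.125  0.112] [ 0.552 -0.036  0.127] [ 0.509 -0.082  0.12 ]
```

>>> play_rows:
  xyz:
    - [-8.7, 0, 5]
    - [-26, -0.3, 15]
    - [-47.7, -0.5, 27.4]
    - [-69.4, -0.8, 39.9]
    - [-91, -1, 52.4]
    - [-112.7, -1.3, 64.9]
    - [-134.4, -1.5, 77.3]
    - [-156, -1.8, 89.8]
    - [-173.4, -2, 99.8]
    - [-186.4, -2.2, 107.3]
  rot:
    - [0, 0, 0]
    - [0, 0, 0]
    - [0, 0, 0]
    - [0, 0, 0]
    - [0, 0, 0]
    - [0, 0, 0]
    - [0, 0, 0]
    - [0, 0, 0]
    - [0, 0, 0]
    - [0, 0, 0]
  grip: [0.5, 0.5, 0.5, 0.5, 0.5, 0.5, 0.5, 0.5, 0.5, 0.5]

```text
time_s: 6.75
eef_pos: [0.5049, -0.2398, 0.052]
eef_rot: [0.183, 0.683, 0.683, -0.182]
wrist_force: [-0.5, 1.8, 1.0]
opening: 0.503
grasp_force: 0.7
```

>>> play_rows:
  xyz:
    - [-8.7, 0, 5]
    - [-21.7, 0, 12.5]
    - [-34.7, 0, 20]
    - [-47.7, 0, 27.4]
    - [-60.7, 0, 34.9]
    - [-69.4, 0, 39.9]
    - [-78, 0, 44.9]
    - [-82.4, 0, 47.4]
    - [-85.8, 0, 49.4]
    - [-85.8, 0, 49.4]
  rot:
    - [0, 0, 0]
    - [0, 0, 0]
    - [0, 0, 0]
    - [0, 0, 0]
    - [0, 0, 0]
    - [0, 0, 0]
    - [0, 0, 0]
    - [0, 0, 0]
    - [0, 0, 0]
    - [0, 0, 0]
  grip: [0.5, 0.5, 0.5, 0.5, 0.5, 0.5, 0.5, 0.5, 0.5, 0.5]

```text
time_s: 8.0
eef_pos: [0.5051, -0.3384, 0.0523]
eef_rot: [0.183, 0.683, 0.683, -0.182]
wrist_force: [-1.0, -0.5, -0.9]
opening: 0.499
grasp_force: 0.0
```

```bash
python3 - <<'E'
from h import *
print(readout.get_obs()["q"].round(3),readout.get_obs()["eef_pos"].round(4))
for n in("top","scene"):
    c=cam(n); blob(c,.11,.13,.4,.62,-.5,-.25)
save(c,"scene2.png")
E
```

```text
[-0.578  0.443  1.829 -0.711  0.695 -0.062] [ 0.5051 -0.3384  0.0523]
817 [ 0.459 -0.438  0.11 ] [ 0.548 -0.35   0.128] [ 0.503 -0.394  0.119]
929 [ 0.462 -0.436  0.111] [ 0.568 -0.291  0.128] [ 0.507 -0.393  0.12 ]
```

View pics/scene2.png

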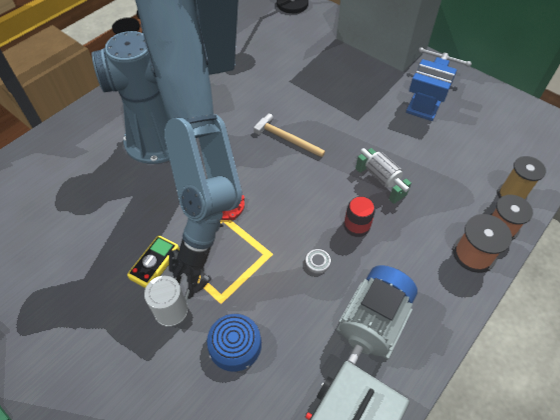

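>>> play_rows:
  xyz:
    - [17.3, 0, -10]
    - [-12.6, 0, -62]
    - [-42.5, 0, -114]
    - [-62.5, 0, -148.7]
    - [-110.8, 0, -132.4]
    - [-154.2, 0, -107.5]
    - [-197.5, 0, -82.5]
    - [-240.9, 0, -57.6]
    - [-240.9, 0, -57.6]
    - [-240.9, 0, -57.6]
  rot:
    - [0, 0, 0]
    - [0, 0, 0]
    - [0, 0, 0]
    - [0, 0.17, 0]
    - [0, 0.35, 0]
    - [0, 0.52, 0]
    - [0, 0.7, 0]
    - [0, 0.87, 0]
    - [0, 1.047, 0]
    - [0, 1.047, 0]
  grip: [0.5, 0.5, 0.5, 0.5, 0.5, 0.5, 0.5, 0.5, 0.5, 0.5]

```text
time_s: 9.35
eef_pos: [0.5033, -0.5186, 0.2159]
eef_rot: [-0.187, 0.684, 0.681, 0.184]
wrist_force: [-1.3, 0.2, 0.4]
opening: 0.501
grasp_force: 0.0
```

```bash
python3 - <<'E'
from h import *
print(readout.get_obs()["q"].round(3)); print(toolT().round(3))
for n in("top","scene"):
    c=cam(n); blob(c,.11,.13,.4,.62,-.5,-.25)
go([.505,-.50,.115],[0,.5,-.866],[1,0,0])
go([.505,-.459,.115],[0,.5,-.866],[1,0,0])
E
```

```text
[-1.067  0.839  0.823  0.263  1.944 -1.025]
[[ 0.004  1.    -0.003  0.503]
 [ 0.862 -0.002  0.507 -0.519]
 [ 0.507 -0.005 -0.862  0.216]
 [ 0.     0.     0.     1.   ]]
835 [ 0.459 -0.437  0.111] [ 0.549 -0.349  0.128] [ 0.503 -0.393  0.119]
939 [ 0.461 -0.436  0.11 ] [ 0.552 -0.347  0.129] [ 0.508 -0.393  0.12 ]
xyz [-38.6, -0.6, 100.6] rot [-0.001, 0.0, 0.001]
xyz [-3.1, -0.5, 121.1] rot [-0.001, 0.0, 0.001]
```

>>> play_rows:
  xyz:
    - [-13, 0, 34]
    - [-26, 0, 67]
    - [-38, 0, 101]
    - [-38, 0, 101]
    - [-29, 0, 106]
    - [-20, 0, 111]
    - [-12, 0, 116]
    - [-3, 0, 121]
    - [-3, 0, 121]
    - [-3, 0, 121]
  rot:
    - [0, 0, 0]
    - [0, 0, 0]
    - [0, 0, 0]
    - [0, 0, 0]
    - [0, 0, 0]
    - [0, 0, 0]
    - [0, 0, 0]
    - [0, 0, 0]
    - [0, 0, 0]
    - [0, 0, 0]
  grip: [0.5, 0.5, 0.5, 0.5, 0.5, 0.5, 0.5, 0.5, 0.5, 0.5]

```text
time_s: 10.7
eef_pos: [0.5049, -0.4605, 0.1161]
eef_rot: [-0.183, 0.683, 0.683, 0.183]
wrist_force: [0.6, -1.1, -0.1]
opening: 0.495
grasp_force: 0.0
```

```bash
python3 - <<'E'
from h import *
print(readout.get_obs()["q"].round(3)); print(toolT().round(3))
for n in("scene",):
    c=cam(n); blob(c,.11,.13,.4,.62,-.5,-.25)
E
```

```text
[-1.029  0.816  1.064  0.264  1.716 -1.052]
[[-0.001  1.     0.001  0.505]
 [ 0.866  0.     0.5   -0.46 ]
 [ 0.5    0.001 -0.866  0.116]
 [ 0.     0.     0.     1.   ]]
956 [ 0.462 -0.453  0.11 ] [ 0.552 -0.347  0.129] [ 0.508 -0.393  0.12 ]
```

>>> play_rows:
  xyz:
    - [5.2, 0, 3]
    - [9.5, 0, 5.5]
    - [13.9, 0, 8]
    - [18.2, 0, 10.5]
    - [22.5, 0, 13]
    - [26.8, 0, 15.5]
    - [30.3, 0, 17.5]
    - [33.8, 0, 19.5]
    - [36.4, 0, 21]
    - [37.2, 0, 21.5]
  rot:
    - [0, 0, 0]
    - [0, 0, 0]
    - [0, 0, 0]
    - [0, 0, 0]
    - [0, 0, 0]
    - [0, 0, 0]
    - [0, 0, 0]
    - [0, 0, 0]
    - [0, 0, 0]
    - [0, 0, 0]
  grip: [0.5, 0.5, 0.5, 0.5, 0.5, 0.5, 0.5, 0.5, 0.5, 0.5]

```text
time_s: 12.0
eef_pos: [0.505, -0.417, 0.1162]
eef_rot: [-0.183, 0.683, 0.683, 0.184]
wrist_force: [0.3, -2.6, 3.4]
opening: 0.499
grasp_force: 1.8
```

```bash
python3 - <<'E'
from h import *
print(readout.get_obs()["eef_pos"].round(3))
c=cam("scene"); save(c,"scene3.png"); blob(c,.13,.17,.4,.62,-.5,-.2)
E
```

```text
[ 0.505 -0.417  0.116]
380 [ 0.465 -0.416  0.13 ] [ 0.549 -0.345  0.146] [ 0.51  -0.375  0.135]
```

View pics/scene3.png

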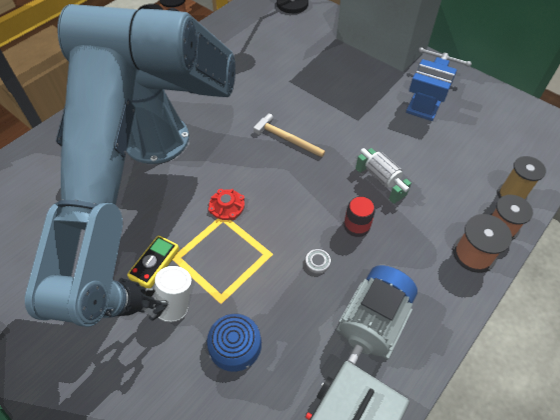

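>>> play_rows:
  xyz:
    - [2.6, 0, 1.5]
    - [5.2, 0, 3]
    - [7.8, 0, 4.5]
    - [10.4, 0, 6]
    - [13, 0, 7.5]
    - [15.6, 0, 9]
    - [18.2, 0, 10.5]
    - [20.8, 0, 12]
    - [20.8, 0, 12]
    - [20.8, 0, 12]
  rot:
    - [0, 0, 0]
    - [0, 0, 0]
    - [0, 0, 0]
    - [0, 0, 0]
    - [0, 0, 0]
    - [0, 0, 0]
    - [0, 0, 0]
    - [0, 0, 0]
    - [0, 0, 0]
    - [0, 0, 0]
  grip: [0.5, 0.5, 0.5, 0.5, 0.5, 0.5, 0.5, 0.5, 0.5, 0.5]

```text
time_s: 13.3
eef_pos: [0.5047, -0.3925, 0.1153]
eef_rot: [-0.184, 0.683, 0.683, 0.184]
wrist_force: [0.6, -0.1, -0.6]
opening: 0.496
grasp_force: 0.0
```

```bash
python3 - <<'E'
from h import *
print(readout.get_obs()["eef_pos"].round(3))
for n in("scene","top"):
    c=cam(n); blob(c,.06,.17,.4,.62,-.4,-.15)
save(c,"top4.png")
E
```

```text
[ 0.505 -0.393  0.115]
1391 [ 0.457 -0.4    0.06 ] [ 0.55  -0.26   0.166] [ 0.517 -0.335  0.111]
1436 [ 0.452 -0.399  0.061] [ 0.543 -0.253  0.143] [ 0.495 -0.314  0.104]
```

View pics/top4.png

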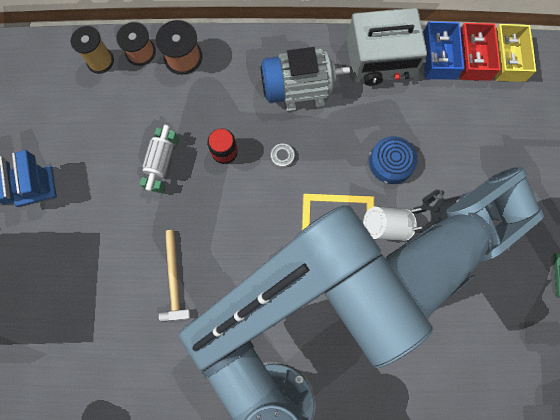

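>>> play_rows:
  xyz:
    - [-19, 0, -11]
    - [-38, 0, -22]
    - [-54, 0, -28]
    - [-57, 0, -22]
    - [-57, 0, -21]
    - [-57, 0, -21]
    - [-57, 0, -21]
    - [-57, 0, -21]
    - [-57, 0, -21]
    - [-57, 0, -21]
  rot:
    - [0, 0, 0]
    - [0, 0.08, 0]
    - [0, 0.2, 0]
    - [0, 0.34, 0]
    - [0, 0.48, 0]
    - [0, 0.6, 0]
    - [0, 0.7, 0]
    - [0, 0.7, 0]
    - [0, 0.7, 0]
    - [0, 0.7, 0]
  grip: [0.3, 0.3, 0.3, 0.3, 0.3, 0.3, 0.3, 0.3, 0.3, 0.3]

```text
time_s: 14.65
eef_pos: [0.5055, -0.4534, 0.1075]
eef_rot: [-0.405, 0.579, 0.58, 0.406]
wrist_force: [1.0, 0.2, -0.3]
opening: 0.303
grasp_force: 0.0
```

```bash
python3 - <<'E'
from h import *
print(readout.get_obs()["q"].round(3)); print(toolT().round(3))
for n in("scene","top"):
    c=cam(n); blob(c,.05,.17,.4,.62,-.4,-.15); q=blob(c,.085,.1,.4,.62,-.4,-.15); print(cv2.minAreaRect(q[:,:2].astype(np.float32)))
c=cam("wrist"); save(c,"w5.png")
E
```

```text
[-1.101  1.268  0.604  0.637  2.344 -0.924]
[[-0.002  1.     0.     0.506]
 [ 0.343  0.001  0.939 -0.453]
 [ 0.939  0.002 -0.343  0.107]
 [ 0.     0.     0.     1.   ]]
1337 [ 0.459 -0.348  0.05 ] [ 0.55  -0.225  0.096] [ 0.517 -0.288  0.084]
578 [ 0.476 -0.348  0.085] [ 0.532 -0.227  0.096] [ 0.504 -0.288  0.088]
((0.505250096321106, -0.2874342203140259), (0.05509256571531296, 0.12034226208925247), 2.2411916255950928)
524 [ 0.472 -0.347  0.05 ] [ 0.543 -0.23   0.097] [ 0.515 -0.262  0.083]
213 [ 0.472 -0.328  0.085] [ 0.526 -0.232  0.097] [ 0.502 -0.256  0.089]
((0.5161306858062744, -0.2720501124858856), (0.04318704083561897, 0.10531312972307205), 32.126014709472656)
```

View pics/w5.png

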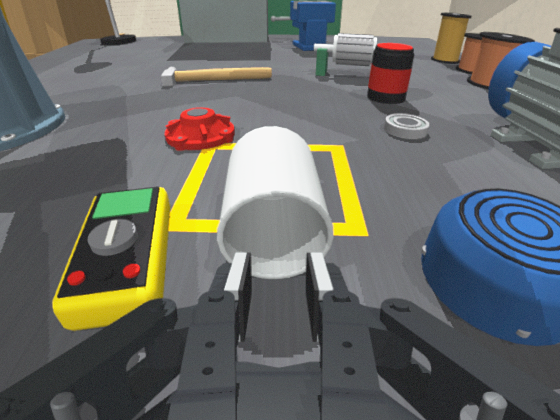

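The wrist view shows the pot lying on its side with its mouth open towards the gripper at (275,235), centred between the fingers. Everything else is undisturbed, so I'll insert the fingers into the mouth.

>>> play_rows:
  xyz:
    - [-6, -0.5, 23]
    - [-12, -0.5, 46]
    - [-17.7, -0.5, 68]
    - [-17.7, -0.5, 78]
    - [-17.7, -0.5, 90]
    - [-17.7, -0.5, 102]
    - [-17.7, -0.5, 114]
    - [-17.7, -0.5, 126]
    - [-17.7, -0.5, 137]
    - [-17.7, -0.5, 141]
  rot:
    - [0, 0, 0]
    - [0, 0, 0]
    - [0, 0, 0]
    - [0, 0, 0]
    - [0, 0, 0]
    - [0, 0, 0]
    - [0, 0, 0]
    - [0, 0, 0]
    - [0, 0, 0]
    - [0, 0, 0]
  grip: [0.3, 0.3, 0.3, 0.3, 0.3, 0.3, 0.3, 0.3, 0.3, 0.3]

```text
time_s: 16.05
eef_pos: [0.5045, -0.3258, 0.0411]
eef_rot: [-0.406, 0.578, 0.579, 0.407]
wrist_force: [0.7, -1.7, 1.0]
opening: 0.3
grasp_force: 0.4
```

```bash
python3 - <<'E'
from h import *
o=readout.get_obs();print(o["q"].round(3),o["wrist_force"].round(2)); print(toolT().round(3))
c=cam("scene"); q=blob(c,.085,.1,.4,.62,-.4,-.15); print(cv2.minAreaRect(q[:,:2].astype(np.float32)))
c=cam("wrist"); save(c,"w6.png")
E
```

```text
[-1.028  1.139  1.012  0.59   2.08  -1.054] [ 0.7  -1.73  1.05]
[[-0.001  1.    -0.     0.504]
 [ 0.339  0.001  0.941 -0.326]
 [ 0.941  0.001 -0.339  0.041]
 [ 0.     0.     0.     1.   ]]
571 [ 0.478 -0.345  0.085] [ 0.535 -0.224  0.096] [ 0.504 -0.285  0.088]
((0.5044409036636353, -0.2853459417819977), (0.05471276491880417, 0.12230493873357773), 3.331927537918091)
```

View pics/w6.png

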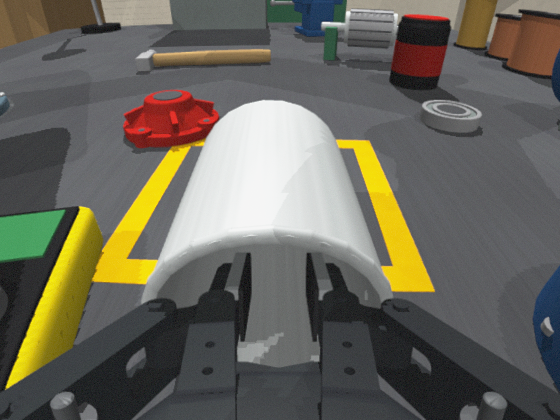

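```bash
cat > arc.py <<'E'
from h import *
import sys
def arc(t0,angs,x=.505,P=(-.226,0),rel=(-.103,.048)):
    T=toolT(); tb=[]
    for a in angs:
        t=np.radians(a); c,s=np.cos(t),np.sin(t)
        pos=[x,P[0]+rel[0]*c+rel[1]*s,P[1]-rel[0]*s+rel[1]*c]
        ph=np.radians(20+a*7/9); z=np.array([0,np.cos(ph),-np.sin(ph)]); y=np.array([1.,0,0]); M=np.c_[np.cross(y,z),y,z]
        tb.append(((np.array(pos)-T[:3,3])@T[:3,:3]*1e3).round(0).tolist()+R.from_matrix(T[:3,:3].T@M).as_rotvec().round(2).tolist())
    for a,r in zip(angs,tb): print(a,r)
arc(0,eval(sys.argv[1]))
E
python3 arc.py "[0,3,6,9,12,16,20,24]"
```

```text
0 [5.0, 0.0, -5.0, -0.0, -0.0, 0.0]
3 [11.0, 0.0, -4.0, -0.0, -0.04, 0.0]
6 [17.0, 0.0, -3.0, -0.0, -0.08, 0.0]
9 [23.0, 0.0, -2.0, -0.0, -0.12, 0.0]
12 [29.0, 0.0, -0.0, -0.0, -0.17, 0.0]
16 [36.0, 0.0, 2.0, -0.0, -0.22, 0.0]
20 [43.0, 0.0, 5.0, -0.0, -0.27, 0.0]
24 [51.0, 0.0, 9.0, -0.0, -0.33, 0.0]
```

>>> play_rows:
  xyz:
    - [5, 0, -5]
    - [5, 0, -5]
    - [5, 0, -5]
    - [11, 0, -4]
    - [17, 0, -3]
    - [23, 0, -2]
    - [29, 0, 0]
    - [36, 0, 2]
    - [43, 0, 5]
    - [43, 0, 5]
  rot:
    - [0, 0, 0]
    - [0, 0, 0]
    - [0, 0, 0]
    - [0, -0.04, 0]
    - [0, -0.08, 0]
    - [0, -0.12, 0]
    - [0, -0.17, 0]
    - [0, -0.22, 0]
    - [0, -0.27, 0]
    - [0, -0.27, 0]
  grip: [0.3, 0.45, 0.45, 0.45, 0.45, 0.45, 0.45, 0.45, 0.45, 0.45]

```text
time_s: 17.4
eef_pos: [0.5051, -0.307, 0.0818]
eef_rot: [-0.323, 0.628, 0.629, 0.325]
wrist_force: [-0.3, -0.1, 0.6]
opening: 0.451
grasp_force: 0.3
```

```bash
python3 - <<'E'
from h import *
o=readout.get_obs();print(o["q"].round(3),o["wrist_force"].round(2)); print(toolT().round(3))
c=cam("scene"); save(c,"s7.png"); blob(c,.03,.2,.4,.62,-.4,-.13)
E
python3 arc.py "[20,24,28,32,36,40,44,48,52,56,60]"
```

```text
[-0.987  0.884  1.221  0.488  1.865 -1.055] [-0.33 -0.05  0.61]
[[-0.003  1.     0.     0.505]
 [ 0.58   0.001  0.814 -0.307]
 [ 0.814  0.003 -0.58   0.082]
 [ 0.     0.     0.     1.   ]]
1220 [ 0.458 -0.357  0.031] [ 0.556 -0.196  0.134] [ 0.516 -0.261  0.095]
20 [-0.0, 0.0, 1.0, 0.0, -0.0, 0.0]
24 [8.0, 0.0, 3.0, 0.0, -0.06, 0.0]
28 [15.0, 0.0, 5.0, 0.0, -0.11, 0.0]
32 [23.0, 0.0, 8.0, 0.0, -0.17, 0.0]
36 [30.0, 0.0, 11.0, 0.0, -0.22, 0.0]
40 [37.0, 0.0, 14.0, 0.0, -0.27, 0.0]
44 [44.0, 0.0, 19.0, 0.0, -0.33, 0.0]
48 [50.0, 0.0, 23.0, 0.0, -0.38, 0.0]
52 [56.0, 0.0, 28.0, 0.0, -0.44, 0.0]
56 [62.0, 0.0, 34.0, 0.0, -0.49, 0.0]
60 [67.0, 0.0, 40.0, 0.0, -0.55, 0.0]
```

View pics/s7.png

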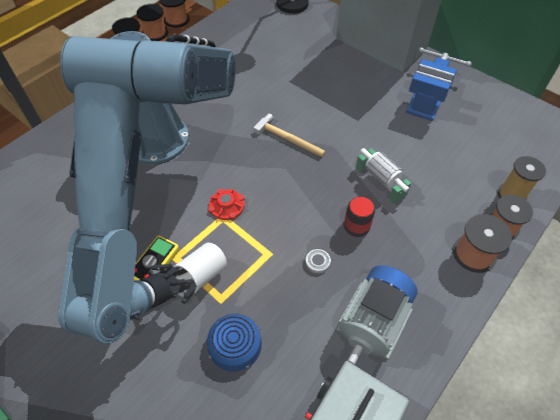

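The scene view shows the pot tilting up about its base edge at (205,265), with the forces near zero. I'll carry on.

>>> play_rows:
  xyz:
    - [8, 0, 3]
    - [15, 0, 5]
    - [23, 0, 8]
    - [30, 0, 11]
    - [37, 0, 14]
    - [44, 0, 19]
    - [50, 0, 23]
    - [56, 0, 28]
    - [62, 0, 34]
    - [67, 0, 40]
  rot:
    - [0, -0.06, 0]
    - [0, -0.11, 0]
    - [0, -0.17, 0]
    - [0, -0.22, 0]
    - [0, -0.27, 0]
    - [0, -0.33, 0]
    - [0, -0.38, 0]
    - [0, -0.44, 0]
    - [0, -0.49, 0]
    - [0, -0.55, 0]
  grip: [0.45, 0.45, 0.45, 0.45, 0.45, 0.45, 0.45, 0.45, 0.45, 0.45]

```text
time_s: 18.7
eef_pos: [0.5047, -0.2361, 0.1117]
eef_rot: [-0.141, 0.693, 0.693, 0.142]
wrist_force: [0.2, 0.1, 2.7]
opening: 0.448
grasp_force: 1.0
```

```bash
python3 - <<'E'
from h import *
o=readout.get_obs();print(o["q"].round(3),o["wrist_force"].round(2)); print(toolT().round(3))
c=cam("scene"); save(c,"s8.png"); blob(c,.02,.2,.4,.62,-.4,-.1)
E
python3 arc.py "[60,64,67,70,73,76,79,82,85,88,90]"
```

```text
[-0.804  0.454  1.611  0.282  1.381 -0.9  ] [0.19 0.12 2.68]
[[-0.     1.     0.002  0.505]
 [ 0.92  -0.001  0.392 -0.236]
 [ 0.392  0.002 -0.92   0.112]
 [ 0.     0.     0.     1.   ]]
540 [ 0.465 -0.284  0.022] [ 0.557 -0.148  0.15 ] [ 0.53  -0.197  0.099]
60 [-1.0, 0.0, -2.0, 0.0, 0.01, 0.0]
64 [6.0, 0.0, 1.0, 0.0, -0.05, 0.0]
67 [12.0, 0.0, 3.0, 0.0, -0.09, 0.0]
70 [17.0, 0.0, 6.0, 0.0, -0.13, 0.0]
73 [22.0, 0.0, 9.0, 0.0, -0.17, 0.0]
76 [27.0, 0.0, 12.0, 0.0, -0.21, 0.0]
79 [32.0, 0.0, 16.0, 0.0, -0.25, 0.0]
82 [37.0, 0.0, 19.0, 0.0, -0.29, 0.0]
85 [41.0, 0.0, 23.0, 0.0, -0.33, 0.0]
88 [46.0, 0.0, 27.0, 0.0, -0.37, 0.0]
90 [48.0, 0.0, 30.0, 0.0, -0.4, 0.0]
```

View pics/s8.png

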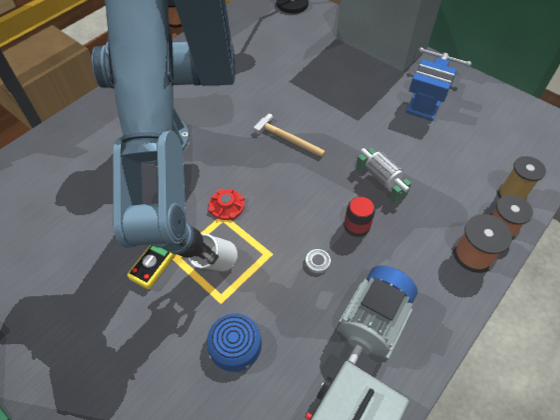

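The pot is tilted about 60° at (215,255) inside the tape. I'll finish the arc slowly.

>>> play_rows:
  xyz:
    - [6, 0, 1]
    - [12, 0, 3]
    - [17, 0, 6]
    - [22, 0, 9]
    - [27, 0, 12]
    - [32, 0, 16]
    - [37, 0, 19]
    - [41, 0, 23]
    - [46, 0, 27]
    - [48, 0, 30]
  rot:
    - [0, -0.05, 0]
    - [0, -0.09, 0]
    - [0, -0.13, 0]
    - [0, -0.17, 0]
    - [0, -0.21, 0]
    - [0, -0.25, 0]
    - [0, -0.29, 0]
    - [0, -0.33, 0]
    - [0, -0.37, 0]
    - [0, -0.4, 0]
  grip: [0.45, 0.45, 0.45, 0.45, 0.45, 0.45, 0.45, 0.45, 0.45, 0.45]

```text
time_s: 20.0
eef_pos: [0.5043, -0.1793, 0.1027]
eef_rot: [-0.0, 0.707, 0.708, 0.001]
wrist_force: [0.1, -0.4, -0.5]
opening: 0.449
grasp_force: 0.0
```

```bash
python3 - <<'E'
from h import *
o=readout.get_obs();print(o["wrist_force"].round(2)); print(toolT().round(3))
for n in("scene","top"):
    c=cam(n); blob(c,.02,.2,.4,.62,-.4,-.08); blob(c,.112,.135,.4,.62,-.4,-.08)
E
```

```text
[ 0.12 -0.39 -0.54]
[[-0.001  1.     0.001  0.504]
 [ 1.     0.001  0.002 -0.179]
 [ 0.002  0.001 -1.     0.103]
 [ 0.     0.     0.     1.   ]]
169 [ 0.469 -0.228  0.034] [ 0.568 -0.137  0.196] [ 0.542 -0.197  0.12 ]
118 [ 0.469 -0.228  0.113] [ 0.556 -0.137  0.125] [ 0.529 -0.209  0.12 ]
77 [ 0.458 -0.228  0.03 ] [ 0.54  -0.14   0.191] [ 0.496 -0.2    0.118]
55 [ 0.466 -0.228  0.113] [ 0.54  -0.14   0.126] [ 0.496 -0.197  0.119]
```

>>> play_rows:
  xyz:
    - [0, 0, -8]
    - [0, 0, -20]
    - [0, 0, -40]
    - [0, 0, -80]
    - [0, 0, -120]
    - [0, 0, -160]
    - [-55, 0, -170]
    - [-110, 0, -170]
    - [-160, 0, -170]
    - [-200, 0, -170]
  rot:
    - [0, 0, 0]
    - [0, 0, 0]
    - [0, 0, 0]
    - [0, 0, 0]
    - [0, 0, 0]
    - [0, 0, 0]
    - [0, 0, 0]
    - [0, 0, 0]
    - [0, 0, 0]
    - [0, 0, 0]
  grip: [0.45, 0.45, 0.45, 0.45, 0.45, 0.45, 0.45, 0.45, 0.45, 0.45]

```text
time_s: 21.35
eef_pos: [0.5038, -0.3833, 0.2733]
eef_rot: [-0.0, 0.708, 0.707, 0.002]
wrist_force: [0.7, 0.1, 0.2]
opening: 0.45
grasp_force: 0.0
```

```bash
python3 - <<'E'
from h import *
for n in("scene","top"):
    c=cam(n); q=blob(c,.112,.135,.4,.62,-.3,-.08); print(cv2.minEnclosingCircle(q[:,:2].astype(np.float32)))
    P=cloud(c); k=(c["depth"]>0)&(abs(P[:,:,0]-.505)<.02)&(abs(P[:,:,1]+.183)<.02); print("inside z",np.median(P[k][:,2]).round(3))
P=cloud(c)
for nm,x,y,r,zl,zh in(("tin",.731,.155,.06,.09,.12),("bearing",.717,-.021,.05,.01,.03),("bell",.385,-.038,.075,.01,.06),("cowl",.7,-.351,.08,.04,.08),("meter",.364,-.328,.1,.02,.06),("hammer",.35,.277,.15,.01,.06)):
    q=P[(c["depth"]>0)&(np.hypot(P[:,:,0]-x,P[:,:,1]-y)<r)&(P[:,:,2]>zl)&(P[:,:,2]<zh)]; print(nm,q.min(0).round(3),q.max(0).round(3))
E
```

```text
200 [ 0.464 -0.227  0.112] [ 0.557 -0.138  0.125] [ 0.512 -0.186  0.119]
((0.5097722411155701, -0.18169960379600525), 0.04768768325448036)
inside z 0.007
184 [ 0.463 -0.231  0.112] [ 0.552 -0.14   0.127] [ 0.508 -0.186  0.119]
((0.5068528056144714, -0.18600602447986603), 0.046319011598825455)
inside z 0.005
tin [0.692 0.116 0.09 ] [0.77  0.195 0.112]
bearing [ 0.681 -0.057  0.01 ] [0.754 0.013 0.024]
bell [ 0.324 -0.1    0.01 ] [0.433 0.007 0.048]
cowl [ 0.632 -0.42   0.04 ] [ 0.766 -0.282  0.071]Traceback (most recent call last):
  File "<stdin>", line 7, in <module>
    return umr_minimum(a, axis, None, out, keepdims, initial, where)
ValueError: zero-size array to reduction operation minimum which has no identity
```

```bash
python3 -c "
from h import *
print(ctrl.hand_in())"
```

```text
the job is handed in; nothing more can be done
None
```

The job is handed in: the pot stands mouth-up inside the yellow square with at least about 25 mm to spare, rolled over on the bench without being lifted. The push and hook forces I read stayed under about 5 N, though it dropped freely onto its side once past its balance point. Tin, bearing, end bell and cowl measured unmoved; hammer and meter I last saw in place in pictures, since the arm hid the meter at the end.

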